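# Open the tumbling barrel

## Robot

A 7-joint arm with a two-finger parallel gripper is mounted at the origin on the work surface. World frame = base frame: x ahead of the robot, y to its left, z up, the work surface at z = 0. Lengths are in m, angles in rad, forces in N, time in s.
With the tool pointing down it reaches from about 0.425 to 0.925 m from the base axis. Payload 6.8 kg.
Tool frame: the origin (TCP) lies midway between the tips of the shut fingers; the grasp point (between the pads) lies 19 mm behind it; z points along the fingers, y is the line along which they close (so a half turn about z gives the same grasp; the last joint's range is limited). The gripper opens to 88 mm and grips with 3 to 60 N. Pads are 20 mm wide; open, the fingers measure 115 mm over their backs; the gripper's body (75 mm by 178 mm) begins 61 mm behind the grasp point.
Start: joints at [1.171, 0.477, 0.022, 1.555, -0.011, 1.109, -0.083], TCP at [0.194, -0.646, 0.202] pointing down, gripper open.
Joint ranges: [-2.96, 2.96], [-0.34, 2.1], [-1.41, 1.46], [0.24, 2.44], [-1.37, 4.51], [0.17, 1.92], [-2.96, 2.96]. Speed limits (rad/s): [2.39, 2.39, 3.14, 3.14, 3.14, 3.14, 3.14].

## Interface

Orientations are given as a unit quaternion [w, x, y, z].
In Python, from workcell import get_obs, snapshot, hand_in gives the robot as it stands.
- The arm moves only by the tool carry_out, never from a script. Its argument "commands" is a list of rows, each a list of 3 entries, a list of its own where there are three numbers: the shift along the tool's x, y, z as a fraction of full scale, then the turn, a rotation vector about the tool's x, y, z as a fraction of full scale, then the opening, from 0 (shut) to 1 (fully open). In form: [[[x, y, z], [rx, ry, rz], grip], ...]. A call has 1 to 8 rows; each row shifts and turns the commanded pose from where the row before left it, along the tool's axes as they then stand; what a row does not reach is not made up. Full scale, the value 1, is 400 mm for a shift and 360 degrees for a turn. A row lasts 1/8 s, in which the tool goes at most 62.5 mm and 10.7 degrees, less where a joint would pass 70% of its speed; a pose out of reach is approached as far as the arm can. A call with a number of a shift or a turn outside -1 to 1 is refused whole. A call with a gripper value outside its range is refused whole. The fingers move at their own pace and stop on an object; the grip force is fixed at half the most. Time passes only in rows, so rows that do not move let the fingers close. It gives the time, the measured TCP pose, the force, the opening and the grip force at its end, in the units of the state.
- get_obs(): the state, without advancing time (a new reading comes with each control period).
- snapshot(name): name is "scene" or "side" or "wrist"; returns a dict with "image" (384x512x3 uint8, red, green, blue), "depth" (384x512 float32, m along the optical axis (not along the pixel's ray), 0 where there is no reading), "vfov" (degrees; the focal length in pixels is half the picture's height over the tangent of half this angle, whatever the lens; pixels are square), "cx", "cy" (the principal point, pixels), "eye" and "attitude" of the camera in the world; the wrist camera has in their place "hand_eye" (4x4, takes a point from camera to tool coordinates, whose origin is the TCP and whose axes are the flange's). Camera axes: x right, y down, z forward; pixel columns grow to the right and rows downward; lengths in m; the calibration is good to about 2 mm. A picture is of the moment at which its call begins: read the wrist's pose just before it.
- hand_in(): hands the job in; it is judged then, once.
The state is a dict: "time_s": time; "q": joint angles; "qd": joint speeds; "effort": joint torques, N m; "position": TCP position; "tcp_rot": TCP orientation; "wrist_force": force on the tool from outside, world axes, zero at the start; "moment": the same for the moment, N m; "opening": opening from 0.0 (shut) to 1.0 (fully open); "grip_force": force on a finger pad.
Only numpy, scipy, OpenCV 4.12 (cv2) and the standard library are available. Lean on these libraries where they do the work, as an engineer would, in place of code of your own. Each camera call takes 0.05 s, during which the arm holds its last target. There are 200 camera calls.

## Task

Open the jeweller's tumbling barrel: unscrew the knurled nut from its threaded stud and lift it clear, and stand it open end down in the shallow wooden tray. Then lift the lid straight up off the stud and lay it flat, collar up, wholly on the cork mat. Set both down gently rather than dropping them, and leave the steel block, the white pot and the hammer where they are.

Things in the scene. Friction and masses are not known exactly. Their poses are not given: they have to be found in the camera images.
- barrel: Round black rubber tumbling barrel fixed to the bench, 130 mm across (foot 148), rim 80 mm high. On its axis a fixed upright steel stud, 31 mm across, with a coarse right-hand thread (30 mm per turn), ends 147 mm above the bench. The threads hold the nut against a plain pull until it has turned about 3.3 rad counter-clockwise from above. Origin: on the axis at bench level; z up.
- nut: Knurled steel cap nut, round, 56 mm across, 46 mm tall, about 0.2 kg, closed on top, open below. Origin: centre of its underside; z to its closed top. It starts down on the lid's collar, underside 116 mm above the bench; gripped on its side at any yaw. It turns easily; turned counter-clockwise from above it rises 30 mm per turn; after about 3.3 rad (16 mm) it is free to lift off.
- lid: Aluminium lid lying loose on the rim: a flat disc 128 mm across, 8 mm thick, with a central collar 56 mm across standing 28 mm above the disc, about 0.25 kg. A 35 mm hole through disc and collar goes over the stud, which sticks out 31 mm above the collar. Origin: centre of the disc's underside; z towards the collar. It is gripped across the collar.
- tray: Fixed shallow square tray of light wood, 180 mm outside, 170 mm inside, rim 18 mm high, floor 5 mm thick. Origin: centre of its underside, on the bench. Near one side of the bench, the mat on the other.
- mat: Fixed square cork mat, 190 mm, 6 mm thick. Origin: centre of its underside, on the bench.
- block: Bystander: loose steel bench block, 80 x 80 x 25 mm, with a gold ring lying fixed on it. Origin: centre of its underside.
- pot: Bystander: loose white ceramic pot, 80 mm across, 60 mm tall. Origin: centre of its underside.
- hammer: Bystander: loose hammer with a wooden handle lying on the bench, 260 mm long, head to the robot's right. Origin: the middle of its length, on the bench.

How it is judged:
On the way, in this order (a step that is already met when the one before it is completed fails the run):
1. the nut is unscrewed and lifted clear above the stud, the lid still on the barrel (z of nut in the frame of barrel above 0.152 m and distance between lid and barrel below 0.09 m), for 0.1 s.
2. the nut stands in the tray, the lid still on the barrel (x of nut in the frame of tray between -0.065 and 0.065 m and y of nut in the frame of tray between -0.065 and 0.065 m and z of nut in the frame of tray below 0.012 m and angle between nut's own z axis and vertical below 0.2 rad and distance between lid and barrel below 0.09 m), for 0.2 s.
3. the lid is lifted clear above the stud (z of lid in the frame of barrel above 0.147 m), for 0.1 s.
At the end, for the whole second after the job is handed in: The nut stands still, open end down (within 0.2 rad of upright), on the tray's floor; the lid lies still and flat (within 0.1 rad), collar up, on the mat with its centre within 40 mm of the mat's centre along each side of the mat (x of nut in the frame of tray between -0.065 and 0.065 m and y of nut in the frame of tray between -0.065 and 0.065 m and z of nut in the frame of tray below 0.012 m and angle between nut's own z axis and vertical below 0.2 rad and x of lid in the frame of mat between -0.04 and 0.04 m and y of lid in the frame of mat between -0.04 and 0.04 m and z of lid in the frame of mat below 0.012 m and angle between lid's own z axis and vertical below 0.1 rad and linear speed of each of nut, lid below 0.02 m/s); the robot touches nothing.
It fails at once if the nut or the lid is dropped: out of the fingers it falls more than about 10 mm ((contact force between the fingers and nut below 0.1 N and linear speed of nut above 0.45 m/s) or (contact force between the fingers and lid below 0.1 N and linear speed of lid above 0.45 m/s)).
It fails at once if the nut or the lid is slammed down (over 100 N) (contact force between nut and tray above 100 N or contact force between lid and mat above 100 N).
It fails at once if the block, the pot or the hammer is moved more than 30 mm (distance of any of block, pot, hammer from where it was at the start of the episode above 0.03 m).
It also fails if it takes over 72 s, if anything falls off the work surface, if the arm or the gripper's body presses on something with over 40 N, if the wrist force passes 120 N, or if a joint passes its speed limit or range.

## Working session

There is one attempt and no reset: what is moved stays moved. The work goes in short steps, Python scripts to look and compute and a tool call to move; the robot and the scene stay as the last step left them, time stands still between calls to the robot, and variables do not carry over. Pictures are saved under pics/ and viewed, at most 10 in all, crops included, and the job is handed in when it is done.

Besides the shell and the picture viewer there is one more tool, called after ">>>" as name(argument=value, ...), one argument or row to a line, values as JSON. carry_out: Moves the arm, as the interface text tells. Shift numbers are shares of 400 mm and turn numbers shares of 360 degrees, none past 1 either way. Its arguments: {"type":"object","properties":{"commands":{"type":"array","items":{"type":"array"}}},"required":["commands"]}

```bash
mkdir -p pics; cat > h.py <<'E'
import numpy as np, cv2
from workcell import get_obs, snapshot, hand_in
from scipy.spatial.transform import Rotation as R
def rot(q): return R.from_quat([q[1],q[2],q[3],q[0]]).as_matrix()
def cloud(name):
    o=get_obs(); s=snapshot(name); d=s["depth"]; f=192/np.tan(np.radians(s["vfov"])/2)
    v,u=np.mgrid[0:d.shape[0],0:d.shape[1]]
    P=np.stack([(u-s["cx"])/f*d,(v-s["cy"])/f*d,d],-1)
    if "hand_eye" in s:
        H=np.array(s["hand_eye"]); P=P@H[:3,:3].T+H[:3,3]; P=P@rot(o["tcp_rot"]).T+np.array(o["position"])
    else:
        a=np.array(s["attitude"]); A=rot(a) if a.size==4 else a
        P=P@A.T+np.array(s["eye"])
    P[d==0]=np.nan
    return s["image"],P
def save(n,im): cv2.imwrite("pics/"+n,im[...,::-1])
E
python3 - <<'E'
from h import *
for n in("scene","side"):
    im,P=cloud(n); save(n+"0.png",im); np.save(n+"0.npy",P)
o=get_obs();print(o)
s=snapshot("scene");print({k:s[k] for k in s if k not in("image","depth")})
E
```

```text
{'time_s': 0.1, 'q': array([ 1.17092095,  0.4776972 ,  0.02234227,  1.55630932, -0.01147183,
        1.10929782, -0.08305522]), 'qd': array([-0.00168194,  0.00158833,  0.00042872, -0.00326555, -0.00087945,
       -0.00050141,  0.00023052]), 'effort': array([ 4.17305142e-03, -5.84089923e+01,  1.53964877e+00, -2.73313272e+01,
       -5.42393688e-02,  1.31107355e-02,  5.61066474e-05]), 'position': array([ 0.19398624, -0.64594532,  0.20161081]), 'tcp_rot': array([-7.70232712e-04,  9.89371260e-01,  1.45409363e-01, -1.83256485e-04]), 'wrist_force': array([-0.37915815, -0.32582917, -0.24792797]), 'moment': array([-0.02554223, -0.01203946, -0.0033166 ]), 'grip_force': 0.0, 'opening': 0.9966187183808103}
{'vfov': 42.15655515614839, 'cx': 251.81300080803234, 'cy': 192.4954393034645, 'eye': array([ 1.34108959, -0.13301274,  0.87593516]), 'attitude': array([-0.29084284,  0.7121277 ,  0.58742562, -0.25142737])}
```

View pics/scene0.png

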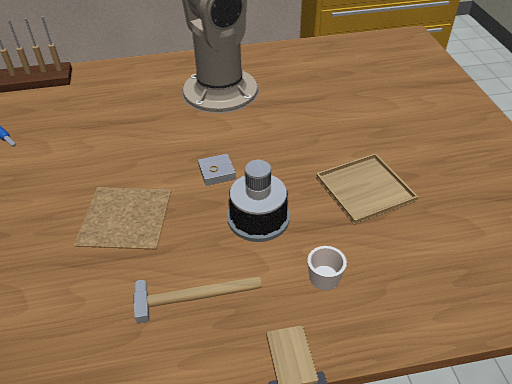

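View pics/side0.png

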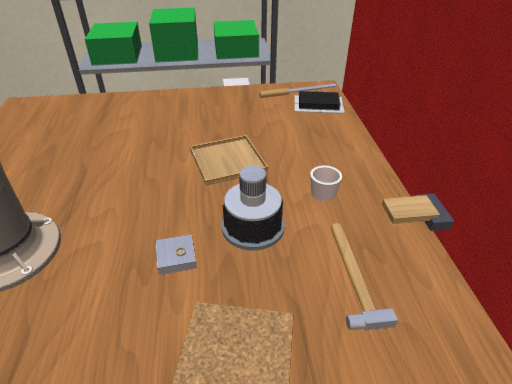

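The scene view shows the nut at (258,170), mat (124,217), tray (366,187), pot (326,267), block (216,168) and hammer (195,295). Next I measure each one.

```bash
python3 - <<'E'
from h import *
for n in("scene","side"):
    P=np.load(n+"0.npy").reshape(-1,3); P=P[np.isfinite(P).all(1)]
    x,y,z=P.T; print(n)
    tab=P[(abs(z)<.02)&(x>.4)&(x<.9)&(abs(y)<.4)]; print("table z",np.median(tab[:,2]))
    t=P[(z>.155)&(z<.17)&(x>.4)&(x<.9)&(abs(y)<.2)]
    (c,r)=cv2.minEnclosingCircle(t[:,:2].astype(np.float32)); print("nut top",t.mean(0),c,r,len(t))
    t=P[(z>.083)&(z<.093)&(x>.4)&(x<.9)&(abs(y)<.2)]
    (c,r)=cv2.minEnclosingCircle(t[:,:2].astype(np.float32)); print("lid",c,r,len(t))
P=np.load("scene0.npy")
for k,uv in dict(mat=[(97,188),(171,190),(156,248),(77,245)],tray=[(376,156),(415,195),(357,220),(317,181)],block=[(198,161),(229,155),(236,176),(207,184)],pot=[(308,262),(345,262),(326,248),(325,274)],ham=[(135,285),(147,283),(135,320),(262,282)]).items():
    q=np.array([P[v-1:v+2,u-1:u+2].reshape(-1,3)[np.nanargmax(P[v-1:v+2,u-1:u+2,2])] for u,v in uv]); print(k,q.round(3).tolist(),q.mean(0).round(3))
E
```

```text
scene
table z 0.00023551705543845003
nut top [0.56188223 0.01235732 0.16136595] (0.5598157048225403, 0.013756491243839264) 0.029721014201641083 381
lid (0.5578692555427551, 0.012610180303454399) 0.06545784324407578 1228
side
table z 0.0015688191107005034
nut top [0.55931908 0.00566428 0.16231647] (0.5597884654998779, 0.009756078012287617) 0.028758440166711807 391
lid (0.5594301819801331, 0.010536730289459229) 0.0644555389881134 1216
mat [[0.381, -0.365, 0.008], [0.427, -0.185, 0.006], [0.603, -0.231, 0.005], [0.563, -0.401, 0.009]] [ 0.494 -0.296  0.007]
tray [[0.416, 0.358, 0.018], [0.577, 0.398, 0.019], [0.622, 0.232, 0.018], [0.464, 0.187, 0.004]] [0.52  0.294 0.015]
block [[0.354, -0.102, 0.028], [0.319, -0.022, 0.002], [0.405, -0.012, 0.001], [0.424, -0.094, 0.01]] [ 0.376 -0.058  0.01 ]
pot [[0.749, 0.078, 0.062], [0.768, 0.15, 0.061], [0.72, 0.125, 0.06], [0.79, 0.106, 0.061]] [0.757 0.115 0.061]
ham [[0.711, -0.272, 0.025], [0.707, -0.253, 0.014], [0.79, -0.275, 0.016], [0.738, -0.013, 0.002]] [ 0.736 -0.203  0.014]
```

>>> carry_out(
  commands=[
    [[0.05,-0.05,-0.06],[0,0,0.02],1],
    [[0.09,-0.09,-0.06],[0,0,0.02],1],
    [[0.09,-0.09,-0.06],[0,0,0.02],1],
    [[0.09,-0.08,-0.06],[0,0,0.02],1],
    [[0.1,-0.06,0],[0,0,0.02],1],
    [[0.1,-0.05,0],[0,0,0.02],1],
    [[0.1,-0.04,0],[0,0,0.02],1],
    [[0.05,-0.02,0],[0,0,0.02],1],
  ],
)

```text
time_s: 1.15
position: [0.4656, -0.4995, 0.2977]
tcp_rot: [-0.001, 0.937, -0.35, -0.0]
wrist_force: [1.2, 0.1, -0.2]
opening: 1.001
grip_force: 0.0
```

```bash
cat >> h.py <<'E'
def st(t=None):
    o=get_obs(); M=rot(o["tcp_rot"]); print("t",o["time_s"],"p",o["position"].round(4),"yaw",np.degrees(np.arctan2(M[1,0],M[0,0])).round(1),"tz",M[:,2].round(3),"q",o["q"].round(2),"F",o["wrist_force"].round(1),"op",round(o["opening"],3),"gf",round(o["grip_force"],1))
    if t is not None: print("shift",(M.T@(np.array(t)-o["position"])/.4).round(4))
E
python3 -c "
from h import *
st([.559,.011,.30])"
```

```text
t 1.15 p [ 0.4656 -0.4995  0.2977] yaw -40.9 tz [ 0.     0.001 -1.   ] q [ 0.66  0.43  0.1   1.42 -0.04  1.3  -1.52] F [ 1.2  0.1 -0.2] op 1.001 gf 0.0
shift [-0.6597 -1.1173 -0.0042]
```

>>> carry_out(
  commands=[
    [[-0.03,-0.05,0],[0,0,0],1],
    [[-0.06,-0.1,0],[0,0,0],1],
    [[-0.07,-0.12,0],[0,0,0],1],
    [[-0.07,-0.12,0],[0,0,0],1],
    [[-0.07,-0.12,0],[0,0,0],1],
    [[-0.07,-0.12,0],[0,0,0],1],
    [[-0.07,-0.12,0],[0,0,0],1],
    [[-0.07,-0.12,0],[0,0,0],1],
  ],
)

```text
time_s: 2.15
position: [0.5351, -0.1023, 0.2987]
tcp_rot: [0.0, 0.937, -0.348, 0.0]
wrist_force: [0.9, -0.5, 0.6]
opening: 1.001
grip_force: 0.0
```

>>> carry_out(
  commands=[
    [[-0.07,-0.12,0],[0,0,0],1],
    [[-0.05,-0.08,0],[0,0,0],1],
    [[-0.03,-0.048,0],[0,0,0],1],
    [[0,0,0],[0,0,0],1],
  ],
)

```text
time_s: 2.65
position: [0.5548, 0.0118, 0.2985]
tcp_rot: [-0.0, 0.938, -0.347, -0.0]
wrist_force: [0.6, 0.3, 0.4]
opening: 1.002
grip_force: 0.0
```

```bash
python3 - <<'E'
from h import *
st([.559,.011,.123])
im,P=cloud("wrist"); save("w1.png",im); Q=P.reshape(-1,3);Q=Q[np.isfinite(Q).all(1)]; z=Q[:,2]
t=Q[(z>.152)&(z<.172)];print(len(t),cv2.minEnclosingCircle(t[:,:2].astype(np.float32)) if len(t) else 0)
t=Q[(z>.083)&(z<.095)];print(len(t),cv2.minEnclosingCircle(t[:,:2].astype(np.float32)) if len(t) else 0)
E
```

```text
t 2.65 p [0.5548 0.0118 0.2985] yaw -40.6 tz [-0.  0. -1.] q [ 0.02  0.21 -0.18  1.71  0.04  1.22 -2.45] F [0.6 0.3 0.4] op 1.002 gf 0.0
shift [ 0.0094 -0.0052  0.4387]
2482 ((0.5594243407249451, 0.011996978893876076), 0.02876856178045273)
5963 ((0.5594115257263184, 0.012136680074036121), 0.0640275850892067)
```

View pics/w1.png

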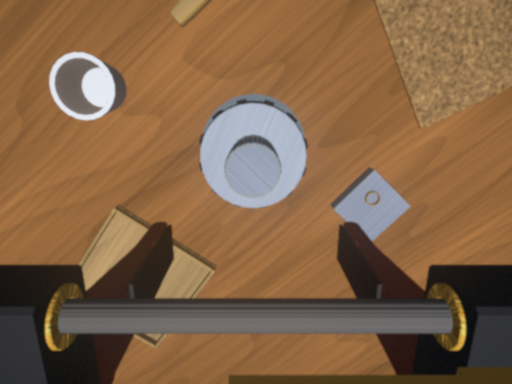

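The wrist view shows the nut top at (252,168), and its axis comes out at (0.5595, 0.012), which matches the lid circle.

>>> carry_out(
  commands=[
    [[0.008,-0.008,0.04],[0,0,0],1],
    [[0,0,0.07],[0,0,0],1],
    [[0,0,0.08],[0,0,0],1],
    [[0,0,0.06],[0,0,0],1],
    [[0,0,0.02],[0,0,0],1],
    [[0,0,0],[0,0,0],1],
    [[0,0,0],[0,0,0],1],
  ],
)

```text
time_s: 3.58
position: [0.5611, 0.0099, 0.1914]
tcp_rot: [-0.0, 0.937, -0.349, 0.001]
wrist_force: [0.5, 1.2, 0.4]
opening: 0.996
grip_force: 0.0
```

```bash
python3 -c "
from h import *
st([.5595,.012,.124])"
```

```text
t 3.575 p [0.5611 0.0099 0.1914] yaw -40.9 tz [ 0.002  0.    -1.   ] q [ 0.02  0.31 -0.18  1.84  0.07  1.   -2.47] F [0.5 1.2 0.4] op 0.996 gf 0.0
shift [-0.0066 -0.0012  0.1685]
```

>>> carry_out(
  commands=[
    [[-0.0066,-0.0012,0.03],[0,0,0],1],
    [[0,0,0.05],[0,0,0],1],
    [[0,0,0.05],[0,0,0],1],
    [[0,0,0.03],[0,0,0],1],
    [[0,0,0.008],[0,0,0],1],
    [[0,0,0],[0,0,0],1],
    [[0,0,0],[0,0,0],1],
  ],
)

```text
time_s: 4.45
position: [0.5592, 0.0123, 0.1239]
tcp_rot: [-0.0, 0.937, -0.349, 0.001]
wrist_force: [0.8, -0.6, -0.1]
opening: 0.996
grip_force: 0.0
```

```bash
python3 -c "
from h import *
st([.5595,.012,.124])"
```

```text
t 4.45 p [0.5592 0.0123 0.1239] yaw -40.9 tz [ 0.001  0.    -1.   ] q [ 0.01  0.38 -0.18  1.9   0.09  0.86 -2.5 ] F [ 0.8 -0.6 -0.1] op 0.996 gf 0.0
shift [ 0.0011  0.0002 -0.0001]
```

>>> carry_out(
  commands=[
    [[0,0,0],[0,0,0],0],
    [[0,0,0],[0,0,0],0],
    [[0,0,0],[0,0,0],0],
    [[0,0,0],[0,0,0],0],
    [[0,0,0],[0,0,0],0],
    [[0,0,0],[0,0,0],0],
  ],
)

```text
time_s: 5.2
position: [0.5587, 0.0122, 0.1233]
tcp_rot: [0.0, 0.937, -0.349, 0.0]
wrist_force: [-0.8, 0.1, 1.9]
opening: 0.635
grip_force: 30.0
```

```bash
python3 -c "
from h import *
st([.5595,.012,.124])"
```

```text
t 5.2 p [0.5587 0.0122 0.1233] yaw -40.9 tz [-0. -0. -1.] q [ 0.01  0.39 -0.18  1.9   0.09  0.86 -2.5 ] F [-0.8  0.1  1.9] op 0.635 gf 30.0
shift [ 0.0019 -0.0009 -0.0017]
```

Gripped at 0.635 × 88 = 56 mm, as expected. Now I'll unscrew.

>>> carry_out(
  commands=[
    [[0,0,-0.001],[0,0,-0.012],0],
    [[0,0,-0.0015],[0,0,-0.02],0],
    [[0,0,-0.0015],[0,0,-0.02],0],
    [[0,0,-0.0015],[0,0,-0.02],0],
    [[0,0,-0.0015],[0,0,-0.02],0],
    [[0,0,-0.0015],[0,0,-0.02],0],
  ],
)

```text
time_s: 5.95
position: [0.5582, 0.0122, 0.1261]
tcp_rot: [0.0, 1.0, -0.003, -0.0]
wrist_force: [0.6, -1.3, -1.8]
opening: 0.632
grip_force: 30.0
```

```bash
python3 -c "
from h import *
st([.5595,.012,.124])"
```

```text
t 5.95 p [0.5582 0.0122 0.1261] yaw -0.3 tz [-0.001 -0.    -1.   ] q [ 0.13  0.4  -0.33  1.89  0.16  0.88 -1.86] F [ 0.6 -1.3 -1.8] op 0.632 gf 30.0
shift [0.0032 0.0004 0.0054]
```

>>> carry_out(
  commands=[
    [[0,0,-0.0018],[0,0,-0.024],0],
    [[0,0,-0.0018],[0,0,-0.024],0],
    [[0,0,-0.0018],[0,0,-0.024],0],
    [[0,0,-0.0018],[0,0,-0.024],0],
    [[0,0,-0.0018],[0,0,-0.024],0],
    [[0,0,-0.0018],[0,0,-0.024],0],
    [[0,0,-0.0018],[0,0,-0.024],0],
    [[0,0,-0.0018],[0,0,-0.024],0],
  ],
)

```text
time_s: 6.95
position: [0.5583, 0.0121, 0.1319]
tcp_rot: [-0.0, 0.825, 0.565, -0.0]
wrist_force: [0.1, 0.3, -2.1]
opening: 0.633
grip_force: 30.0
```

```bash
python3 -c "
from h import *
st([.5595,.012,.124])"
```

```text
t 6.95 p [0.5583 0.0121 0.1319] yaw 68.8 tz [-0.001 -0.    -1.   ] q [ 0.33  0.43 -0.59  1.87  0.29  0.93 -0.76] F [ 0.1  0.3 -2.1] op 0.633 gf 30.0
shift [0.0009 0.003  0.0198]
```

>>> carry_out(
  commands=[
    [[0,0,-0.0018],[0,0,-0.024],0],
    [[0,0,-0.0018],[0,0,-0.024],0],
    [[0,0,-0.0018],[0,0,-0.024],0],
    [[0,0,-0.0018],[0,0,-0.024],0],
    [[0,0,-0.0018],[0,0,-0.024],0],
    [[0,0,-0.0018],[0,0,-0.024],0],
    [[0,0,-0.0018],[0,0,-0.024],0],
    [[0,0,-0.0018],[0,0,-0.024],0],
  ],
)

```text
time_s: 7.95
position: [0.5583, 0.012, 0.1377]
tcp_rot: [-0.0, 0.359, 0.933, -0.0]
wrist_force: [-0.3, 1.4, -2.2]
opening: 0.629
grip_force: 30.0
```

>>> carry_out(
  commands=[
    [[0,0,-0.0018],[0,0,-0.024],0],
    [[0,0,-0.0018],[0,0,-0.024],0],
    [[0,0,-0.0018],[0,0,-0.024],0],
    [[0,0,-0.0018],[0,0,-0.024],0],
    [[0,0,0],[0,0,0],0],
  ],
)

```text
time_s: 8.57
position: [0.5583, 0.012, 0.1405]
tcp_rot: [-0.001, 0.069, 0.998, 0.0]
wrist_force: [0.7, -0.2, -2.0]
opening: 0.632
grip_force: 30.0
```

```bash
python3 -c "
from h import *
st([.5595,.012,.124])"
```

```text
t 8.575 p [0.5583 0.012  0.1405] yaw 172.1 tz [-0.001  0.001 -1.   ] q [ 0.62  0.55 -1.    1.85  0.53  1.04  0.84] F [ 0.7 -0.2 -2. ] op 0.632 gf 30.0
shift [-0.0029  0.0004  0.0412]
```

>>> carry_out(
  commands=[
    [[0,0,-0.005],[0,0,0],0],
    [[0,0,-0.015],[0,0,0],0],
    [[0,0,-0.02],[0,0,0],0],
    [[0,0,-0.03],[0,0,0],0],
    [[0,0,-0.04],[0,0,0],0],
    [[0,0,-0.04],[0,0,0],0],
    [[0,0,-0.03],[0,0,0],0],
    [[0,0,0],[0,0,0],0],
  ],
)

```text
time_s: 9.57
position: [0.5593, 0.0124, 0.2143]
tcp_rot: [0.001, 0.068, 0.998, 0.0]
wrist_force: [0.6, -0.4, -2.4]
opening: 0.631
grip_force: 30.0
```

```bash
python3 - <<'E'
from h import *
st([.52,.294,.215])
im,P=cloud("side"); save("s2.png",cv2.resize(im[120:260,170:330],None,fx=3,fy=3))
Q=P.reshape(-1,3);Q=Q[np.isfinite(Q).all(1)]; z=Q[:,2]
t=Q[(z>.083)&(z<.093)&(abs(Q[:,0]-.56)<.1)&(abs(Q[:,1])<.12)];print(len(t),cv2.minEnclosingCircle(t[:,:2].astype(np.float32)))
E
```

```text
t 9.575 p [0.5593 0.0124 0.2143] yaw 172.2 tz [ 0.002 -0.    -1.   ] q [ 0.67  0.47 -1.05  1.77  0.44  1.16  0.91] F [ 0.6 -0.4 -2.4] op 0.631 gf 30.0
shift [ 0.1927  0.6843 -0.0021]
1251 ((0.5613182783126831, 0.011565626598894596), 0.06563320010900497)
```

View pics/s2.png

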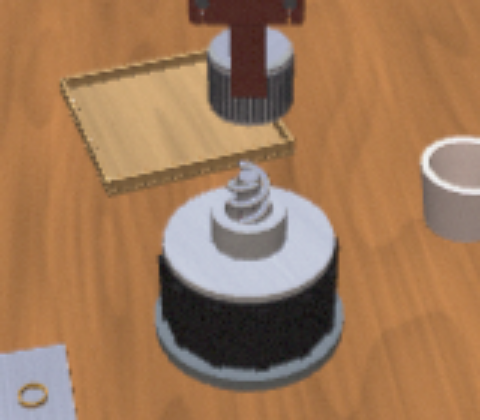

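The crop shows the nut hanging in the fingers, the bare stud, and the lid still seated. Next stop is the tray.

>>> carry_out(
  commands=[
    [[0.01,0.03,0],[0,0,0],0],
    [[0.022,0.08,0],[0,0,0],0],
    [[0.028,0.1,0],[0,0,0],0],
    [[0.03,0.105,0],[0,0,0],0],
    [[0.03,0.105,0],[0,0,0],0],
    [[0.03,0.105,0],[0,0,0],0],
    [[0.023,0.085,0],[0,0,0],0],
    [[0.015,0.05,0],[0,0,0],0],
  ],
)

```text
time_s: 10.62
position: [0.5179, 0.2871, 0.2126]
tcp_rot: [-0.001, 0.066, 0.998, 0.0]
wrist_force: [-0.4, -0.5, -3.1]
opening: 0.634
grip_force: 30.0
```

>>> carry_out(
  commands=[
    [[0.005,0.024,0.03],[0,0,0],0],
    [[0,0,0.08],[0,0,0],0],
    [[0,0,0.1],[0,0,0],0],
    [[0,0,0.08],[0,0,0],0],
    [[0,0,0.05],[0,0,0],0],
    [[0,0,0.02],[0,0,0],0],
    [[0,0,0],[0,0,0],0],
    [[0,0,0],[0,0,0],0],
  ],
)

```text
time_s: 11.62
position: [0.5198, 0.2944, 0.0702]
tcp_rot: [0.001, 0.068, 0.998, 0.001]
wrist_force: [0.1, -0.5, -1.7]
opening: 0.632
grip_force: 30.0
```

```bash
python3 -c "
from h import *
st([.52,.294,.0123])"
```

```text
t 11.625 p [0.5198 0.2944 0.0702] yaw 172.2 tz [ 0.002  0.001 -1.   ] q [ 0.04  0.69 -0.92  1.81  0.65  0.98  0.28] F [ 0.1 -0.5 -1.7] op 0.632 gf 30.0
shift [-0.0004 -0.0011  0.1447]
```

>>> carry_out(
  commands=[
    [[0,0,0.03],[0,0,0],0],
    [[0,0,0.04],[0,0,0],0],
    [[0,0,0.03],[0,0,0],0],
    [[0,0,0.02],[0,0,0],0],
    [[0,0,0.01],[0,0,0],0],
    [[0,0,0.005],[0,0,0],0],
    [[0,0,0.003],[0,0,0],0],
    [[0,0,0.003],[0,0,0],0],
  ],
)

```text
time_s: 12.62
position: [0.5194, 0.2939, 0.0129]
tcp_rot: [0.0, 0.068, 0.998, 0.0]
wrist_force: [0.4, -0.3, -1.5]
opening: 0.632
grip_force: 30.0
```

>>> carry_out(
  commands=[
    [[0,0,0.001],[0,0,0],0],
    [[0,0,0.001],[0,0,0],0],
    [[0,0,0],[0,0,0],0],
  ],
)

```text
time_s: 13.0
position: [0.5193, 0.2938, 0.0123]
tcp_rot: [0.0, 0.068, 0.998, -0.0]
wrist_force: [-1.5, -2.3, 3.5]
opening: 0.635
grip_force: 30.0
```

```bash
python3 -c "
from h import *
st([.52,.294,.0123])"
```

```text
t 13.0 p [0.5193 0.2938 0.0123] yaw 172.2 tz [ 0. -0. -1.] q [-0.    0.76 -0.86  1.84  0.73  0.89  0.22] F [-1.5 -2.3  3.5] op 0.635 gf 30.0
shift [-0.0017  0.0008  0.0001]
```

The force flipped to +3.5 N, so the nut is on the tray floor. I'll release, hold, then rise.

>>> carry_out(
  commands=[
    [[0,0,0],[0,0,0],0.8],
    [[0,0,0],[0,0,0],1],
    [[0,0,0],[0,0,0],1],
    [[0,0,0],[0,0,0],1],
    [[0,0,0],[0,0,0],1],
    [[0,0,-0.02],[0,0,0],1],
    [[0,0,-0.04],[0,0,0],1],
    [[0,0,-0.08],[0,0,0],1],
  ],
)

```text
time_s: 14.0
position: [0.5187, 0.2934, 0.0686]
tcp_rot: [-0.001, 0.068, 0.998, -0.0]
wrist_force: [-0.1, -0.4, 0.7]
opening: 1.003
grip_force: 0.0
```

>>> carry_out(
  commands=[
    [[0,0,-0.12],[0,0,0],1],
    [[0,0,-0.12],[0,0,0],1],
    [[0,0,-0.12],[0,0,0],1],
    [[0,0,-0.05],[0,0,0],1],
    [[0,0,0],[0,0,0],1],
  ],
)

```text
time_s: 14.62
position: [0.5196, 0.2942, 0.2331]
tcp_rot: [0.001, 0.068, 0.998, 0.0]
wrist_force: [-0.2, -0.3, -1.4]
opening: 1.0
grip_force: 0.0
```

```bash
python3 - <<'E'
from h import *
st([.5595,.012,.225])
im,P=cloud("scene"); save("s3.png",im)
v=P[140:240,310:425].reshape(-1,3); t=v[(v[:,2]>.045)&(v[:,2]<.06)]; print(t.mean(0),len(t),cv2.minEnclosingCircle(t[:,:2].astype(np.float32)))
E
```

```text
t 14.625 p [0.5196 0.2942 0.2331] yaw 172.2 tz [ 0.002  0.001 -1.   ] q [ 0.13  0.52 -1.05  1.67  0.47  1.23  0.42] F [-0.2 -0.3 -1.4] op 1.0 gf 0.0
shift [-0.1943 -0.6854  0.02  ]
[0.52242825 0.291989   0.05058011] 306 ((0.5185484290122986, 0.29366621375083923), 0.030798770487308502)
```

View pics/s3.png

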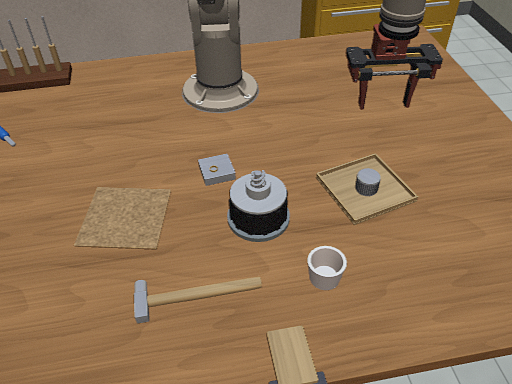

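The nut stands in the tray at (367,181) and the lid is untouched. I'll turn the wrist back about 80°, then return to the barrel.

>>> carry_out(
  commands=[
    [[0,0,0],[0,0,0.028],1],
    [[0,0,0],[0,0,0.028],1],
    [[0,0,0],[0,0,0.028],1],
    [[0,0,0],[0,0,0.028],1],
    [[0,0,0],[0,0,0.028],1],
    [[0,0,0],[0,0,0.028],1],
    [[0,0,0],[0,0,0.028],1],
    [[0,0,0],[0,0,0.028],1],
  ],
)

```text
time_s: 15.68
position: [0.5182, 0.2927, 0.2292]
tcp_rot: [-0.0, 0.699, 0.715, -0.002]
wrist_force: [-0.3, 0.5, 0.3]
opening: 1.006
grip_force: 0.0
```

>>> carry_out(
  commands=[
    [[0,0,0],[0,0,0],1],
  ],
)

```text
time_s: 15.8
position: [0.5183, 0.293, 0.2298]
tcp_rot: [-0.0, 0.697, 0.717, -0.002]
wrist_force: [-0.0, 0.1, 0.3]
opening: 1.003
grip_force: 0.0
```

```bash
python3 -c "
from h import *
st([.5595,.012,.235])"
```

```text
t 15.8 p [0.5183 0.293  0.2298] yaw 91.7 tz [-0.003 -0.002 -1.   ] q [-0.06  0.42 -0.74  1.68  0.3   1.16 -0.85] F [-0.   0.1  0.3] op 1.003 gf 0.0
shift [-0.7052  0.0821 -0.0118]
```

>>> carry_out(
  commands=[
    [[-0.03,0.0,0],[0,0,0],1],
    [[-0.08,0.01,0],[0,0,0],1],
    [[-0.11,0.014,0],[0,0,0],1],
    [[-0.12,0.014,0],[0,0,0],1],
    [[-0.12,0.014,0],[0,0,0],1],
    [[-0.11,0.014,0],[0,0,0],1],
    [[-0.09,0.012,0],[0,0,0],1],
    [[-0.045,0.004,0],[0,0,0],1],
  ],
)

```text
time_s: 16.8
position: [0.5595, 0.0095, 0.2312]
tcp_rot: [-0.0, 0.698, 0.716, -0.001]
wrist_force: [0.1, 1.1, -0.0]
opening: 1.003
grip_force: 0.0
```

>>> carry_out(
  commands=[
    [[0,0,0],[0,0,0],1],
    [[0,0,0],[0,0,0],1],
    [[0,0,0],[0,0,0],1],
  ],
)

```text
time_s: 17.18
position: [0.5596, 0.0147, 0.232]
tcp_rot: [-0.0, 0.696, 0.718, 0.0]
wrist_force: [0.8, 0.3, 0.6]
opening: 1.0
grip_force: 0.0
```

```bash
python3 -c "
from h import *
st([.5595,.012,.091])
im,P=cloud('wrist')
Q=P.reshape(-1,3);Q=Q[np.isfinite(Q).all(1)]; z=Q[:,2]
for a,b in((.083,.095),(.111,.121)):
  t=Q[(z>a)&(z<b)&(np.hypot(Q[:,0]-.56,Q[:,1]-.012)<.08)];print(len(t),cv2.minEnclosingCircle(t[:,:2].astype(np.float32)),np.median(t[:,2]))
"
```

```text
t 17.175 p [0.5596 0.0147 0.232 ] yaw 91.8 tz [ 0.     0.001 -1.   ] q [ 0.4   0.33 -0.67  1.77  0.23  1.12 -0.31] F [0.8 0.3 0.6] op 1.0 gf 0.0
shift [-0.0068 -0.0006  0.3524]
9275 ((0.5582722425460815, 0.012869573198258877), 0.06394591927528381) 0.08756188005396315
1506 ((0.5581856966018677, 0.012900692410767078), 0.028101956471800804) 0.1154640774819265
```

>>> carry_out(
  commands=[
    [[-0.005,-0.002,0.03],[0,0,0],1],
    [[0,0,0.06],[0,0,0],1],
    [[0,0,0.08],[0,0,0],1],
    [[0,0,0.08],[0,0,0],1],
    [[0,0,0.06],[0,0,0],1],
    [[0,0,0.025],[0,0,0],1],
    [[0,0,0.01],[0,0,0],1],
    [[0,0,0.005],[0,0,0],1],
  ],
)

```text
time_s: 18.23
position: [0.5596, 0.0109, 0.0923]
tcp_rot: [0.0, 0.697, 0.717, 0.0]
wrist_force: [-0.5, 0.2, -0.5]
opening: 1.002
grip_force: 0.0
```

>>> carry_out(
  commands=[
    [[0,0,0],[0,0,0],1],
    [[0,0,0],[0,0,0],1],
  ],
)

```text
time_s: 18.48
position: [0.5595, 0.0108, 0.0924]
tcp_rot: [0.0, 0.697, 0.717, 0.0]
wrist_force: [0.4, -0.1, -0.7]
opening: 1.003
grip_force: 0.0
```

```bash
python3 -c "
from h import *
st([.5585,.0125,.091])
"
```

```text
t 18.475 p [0.5595 0.0108 0.0924] yaw 91.6 tz [ 0.001 -0.    -1.   ] q [ 0.34  0.49 -0.6   1.9   0.36  0.86 -0.42] F [ 0.4 -0.1 -0.7] op 1.003 gf 0.0
shift [ 0.0044 -0.0023  0.0036]
```

>>> carry_out(
  commands=[
    [[0.004,-0.001,0.002],[0,0,0],1],
    [[0,0,0],[0,0,0],0],
    [[0,0,0],[0,0,0],0],
    [[0,0,0],[0,0,0],0],
    [[0,0,0],[0,0,0],0],
    [[0,0,0],[0,0,0],0],
    [[0,0,0],[0,0,0],0],
  ],
)

```text
time_s: 19.35
position: [0.5585, 0.0123, 0.091]
tcp_rot: [-0.0, 0.697, 0.717, -0.0]
wrist_force: [-0.9, 0.2, 1.2]
opening: 0.624
grip_force: 30.0
```

```bash
python3 -c "
from h import *
st([.5585,.0125,.091])
"
```

```text
t 19.35 p [0.5585 0.0123 0.091 ] yaw 91.6 tz [-0. -0. -1.] q [ 0.34  0.49 -0.6   1.9   0.36  0.86 -0.42] F [-0.9  0.2  1.2] op 0.624 gf 30.0
shift [0.0005 0.     0.0001]
```

>>> carry_out(
  commands=[
    [[0,0,-0.005],[0,0,0],0],
    [[0,0,-0.015],[0,0,0],0],
    [[0,0,-0.025],[0,0,0],0],
    [[0,0,-0.03],[0,0,0],0],
    [[0,0,-0.04],[0,0,0],0],
    [[0,0,-0.04],[0,0,0],0],
    [[0,0,-0.04],[0,0,0],0],
    [[0,0,-0.04],[0,0,0],0],
  ],
)

```text
time_s: 20.35
position: [0.5587, 0.0124, 0.1863]
tcp_rot: [0.0, 0.697, 0.717, 0.0]
wrist_force: [-0.7, -0.2, -3.5]
opening: 0.621
grip_force: 30.0
```

>>> carry_out(
  commands=[
    [[0,0,-0.03],[0,0,0],0],
    [[0,0,0],[0,0,0],0],
    [[0,0,0],[0,0,0],0],
  ],
)

```text
time_s: 20.72
position: [0.5582, 0.0122, 0.1966]
tcp_rot: [-0.0, 0.697, 0.717, -0.0]
wrist_force: [-0.5, -0.5, -2.8]
opening: 0.626
grip_force: 30.0
```

```bash
python3 -c "
from h import *
st([.494,-.296,.195])
P=np.load('scene0.npy');im=cv2.imread('pics/scene0.png')
# refine the mat centre from its colour/height patch
Q=P[170:262,60:190].reshape(-1,3); t=Q[(Q[:,2]>.004)&(Q[:,2]<.012)]
b=cv2.minAreaRect(t[:,:2].astype(np.float32));print(len(t),b)
"
```

```text
t 20.725 p [0.5582 0.0122 0.1966] yaw 91.6 tz [-0.001 -0.    -1.   ] q [ 0.39  0.37 -0.66  1.81  0.25  1.05 -0.33] F [-0.5 -0.5 -2.8] op 0.626 gf 30.0
shift [-0.7658 -0.1819  0.0042]
4101 ((0.47258642315864563, -0.31429362297058105), (0.3317095637321472, 0.2862083613872528), 80.8287353515625)
```

>>> carry_out(
  commands=[
    [[-0.02,-0.005,0],[0,0,0],0],
    [[-0.06,-0.014,0],[0,0,0],0],
    [[-0.09,-0.021,0],[0,0,0],0],
    [[-0.1,-0.024,0],[0,0,0],0],
    [[-0.1,-0.024,0],[0,0,0],0],
    [[-0.1,-0.024,0],[0,0,0],0],
    [[-0.1,-0.024,0],[0,0,0],0],
    [[-0.09,-0.02,0],[0,0,0],0],
  ],
)

```text
time_s: 21.72
position: [0.5023, -0.2554, 0.1965]
tcp_rot: [-0.0, 0.698, 0.716, -0.0]
wrist_force: [0.1, -0.4, -3.6]
opening: 0.625
grip_force: 30.0
```

>>> carry_out(
  commands=[
    [[-0.07,-0.017,0],[0,0,0],0],
    [[-0.036,-0.009,0],[0,0,0],0],
    [[0,0,0.03],[0,0,0],0],
    [[0,0,0.06],[0,0,0],0],
    [[0,0,0.08],[0,0,0],0],
    [[0,0,0.08],[0,0,0],0],
    [[0,0,0.04],[0,0,0],0],
    [[0,0,0.01],[0,0,0],0],
  ],
)

```text
time_s: 22.72
position: [0.4943, -0.2946, 0.0761]
tcp_rot: [-0.001, 0.697, 0.717, 0.0]
wrist_force: [-0.6, 0.8, -3.2]
opening: 0.625
grip_force: 30.0
```

>>> carry_out(
  commands=[
    [[0,0,0],[0,0,0],0],
    [[0,0,0],[0,0,0],0],
  ],
)

```text
time_s: 22.98
position: [0.4953, -0.2962, 0.0782]
tcp_rot: [0.001, 0.697, 0.717, 0.0]
wrist_force: [-0.7, -0.8, -3.5]
opening: 0.626
grip_force: 30.0
```

```bash
python3 - <<'E'
from h import *
st([.494,-.296,.017])
save("s4.png",snapshot("scene")["image"])
E
```

```text
t 22.975 p [ 0.4953 -0.2962  0.0782] yaw 91.6 tz [ 0.002 -0.001 -1.   ] q [ 0.81  0.51 -0.49  1.88  0.32  0.83  0.18] F [-0.7 -0.8 -3.5] op 0.626 gf 30.0
shift [ 0.0008 -0.0034  0.153 ]
```

View pics/s4.png

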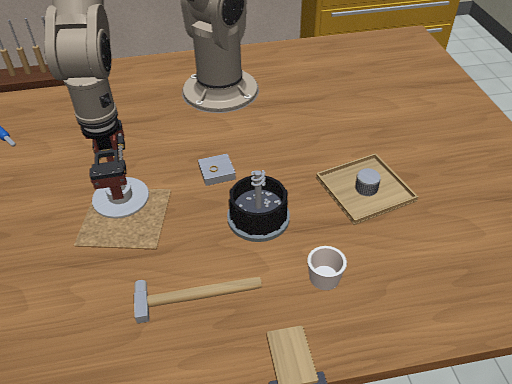

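The lid hangs level over the mat at about (120,197). It looks offset only because it is still about 60 mm up. Lowering it now.

>>> carry_out(
  commands=[
    [[0,-0.003,0.03],[0,0,0],0],
    [[0,0,0.04],[0,0,0],0],
    [[0,0,0.03],[0,0,0],0],
    [[0,0,0.02],[0,0,0],0],
    [[0,0,0.012],[0,0,0],0],
    [[0,0,0.006],[0,0,0],0],
    [[0,0,0.004],[0,0,0],0],
    [[0,0,0.003],[0,0,0],0],
  ],
)

```text
time_s: 24.02
position: [0.4934, -0.2961, 0.0193]
tcp_rot: [0.0, 0.697, 0.717, 0.0]
wrist_force: [0.4, -0.2, -2.7]
opening: 0.627
grip_force: 30.0
```

>>> carry_out(
  commands=[
    [[0,0,0.002],[0,0,0],0],
    [[0,0,0.002],[0,0,0],0],
    [[0,0,0.001],[0,0,0],0],
    [[0,0,0],[0,0,0],0],
    [[0,0,0],[0,0,0],0],
  ],
)

```text
time_s: 24.65
position: [0.4932, -0.296, 0.0171]
tcp_rot: [0.0, 0.697, 0.717, 0.0]
wrist_force: [-0.5, -0.6, -2.9]
opening: 0.625
grip_force: 30.0
```

```bash
python3 -c "
from h import *
st([.494,-.296,.017])
"
```

```text
t 24.65 p [ 0.4932 -0.296   0.0171] yaw 91.6 tz [ 0. -0. -1.] q [ 0.78  0.6  -0.45  1.91  0.38  0.72  0.13] F [-0.5 -0.6 -2.9] op 0.625 gf 30.0
shift [-0.0001  0.002   0.0002]
```

Not in contact yet, so I'll creep a little further.

>>> carry_out(
  commands=[
    [[0,0,0.001],[0,0,0],0],
    [[0,0,0.001],[0,0,0],0],
    [[0,0,0.001],[0,0,0],0],
    [[0,0,0],[0,0,0],0],
  ],
)

```text
time_s: 25.15
position: [0.4933, -0.2961, 0.017]
tcp_rot: [0.0, 0.697, 0.717, -0.0]
wrist_force: [-4.6, 1.7, 8.7]
opening: 0.623
grip_force: 30.0
```

Contact at 8.7 N. Releasing and backing off.

>>> carry_out(
  commands=[
    [[0,0,-0.001],[0,0,0],0],
    [[0,0,0],[0,0,0],0.8],
    [[0,0,0],[0,0,0],1],
    [[0,0,0],[0,0,0],1],
    [[0,0,0],[0,0,0],1],
    [[0,0,-0.02],[0,0,0],1],
    [[0,0,-0.05],[0,0,0],1],
    [[0,0,-0.1],[0,0,0],1],
  ],
)

```text
time_s: 26.15
position: [0.4925, -0.2956, 0.0851]
tcp_rot: [-0.001, 0.697, 0.717, -0.0]
wrist_force: [0.4, -1.3, 0.8]
opening: 1.0
grip_force: 0.0
```

>>> carry_out(
  commands=[
    [[0,0,-0.12],[0,0,0],1],
    [[0,0,-0.12],[0,0,0],1],
    [[0,0,-0.12],[0,0,0],1],
    [[0,0,0],[0,0,0],1],
    [[0,0,0],[0,0,0],1],
    [[0,0,0],[0,0,0],1],
  ],
)

```text
time_s: 26.9
position: [0.4923, -0.2956, 0.2271]
tcp_rot: [-0.001, 0.697, 0.717, -0.0]
wrist_force: [-0.5, -0.6, 0.4]
opening: 1.0
grip_force: 0.0
```

```bash
python3 - <<'E'
from h import *
st()
im,P=cloud("scene"); save("s5.png",im)
v=P[170:262,60:190].reshape(-1,3); t=v[(v[:,2]>.009)&(v[:,2]<.02)]; print(t.mean(0),len(t))
t=v[(v[:,2]>.037)&(v[:,2]<.05)]; print("collar",t.mean(0),len(t))
E
```

```text
t 26.9 p [ 0.4923 -0.2956  0.2271] yaw 91.6 tz [-0.002  0.001 -1.   ] q [ 0.87  0.34 -0.55  1.74  0.2   1.12  0.28] F [-0.5 -0.6  0.4] op 1.0 gf 0.0
[ 0.50317807 -0.29381359  0.01355101] 1354
collar [ 0.49480569 -0.29518432  0.0411592 ] 236
```

View pics/s5.png

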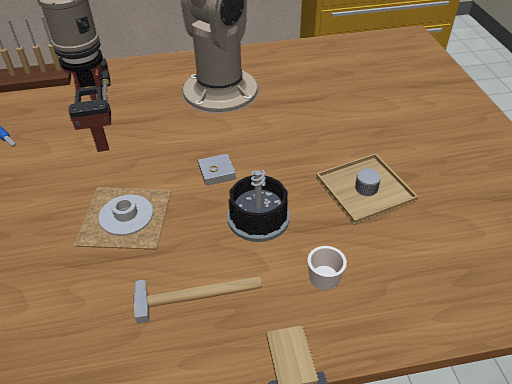

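The lid lies flat and central on the mat at (125,213), the nut stands in the tray at (367,181), and the block, pot and hammer haven't moved.

```bash
python3 -c "
from h import *
print(hand_in())"
```

```text
the job is handed in; nothing more can be done
None
```

The nut stands open end down in the tray, the lid lies flat with its collar up on the mat, and the job is handed in at about 27 s; no verdict was returned.

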